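# Return the envelope feeder's gap wheel to its zero line

## Task

The gate of the envelope feeder was opened to clear a jam; close it back to the setting for this job. With a fingertip, push the upright handle of the handwheel on top of the feeder clockwise (seen from above) until the white index line on the wheel lines up with the zero line of the scale ring, the one bold line across its full width, then take the hand away. Only push the handle, without gripping or forcing it; leave the scale ring as it is set, and leave everything lying on and around the feeder where it is.

Things in the scene. Friction and masses are not known exactly. Their poses are not given: they have to be found in the camera images.
- feeder: Envelope feeder, a grey bench machine, 310 mm (its x) by 420 mm (its y), fixed to the table at a different place and angle each time; origin under its centre, own -x face towards the robot. Hopper at its -y end, exit chute at +y, between them a flat-topped bridge (310 by 150 mm, top 205 mm high) that carries the handwheel. Nothing on it stands above the bridge except what is listed.
- wheel_center (a point): Point on the upright turning axis of the handwheel, level with the wheel's upper face. The wheel is a black disc of 124 mm diameter lying flat on the bridge, 20 mm to the +y side of the feeder's centre, its upper face 222 mm above the table; a steel hub cap of 26 mm diameter with a small nut rises 6 mm above that face. This point's x and y axes are the feeder's own.
- handle (a point): Half-way up the wheel's upright handle, on its axis: a black turned grip, about 21 mm in diameter and 45 mm tall (top 267 mm above the table), 44 mm from the wheel's axis, on the side opposite the index line. It goes round with the wheel. Pushed sideways here the wheel gives way at about 3 to 4 N and stays where it is left.
- index_line (a point): Outer end of the index line: a white radial line, 4 mm wide, on the wheel's black upper face, running from 30 mm to 62 mm from the axis and down over the bevelled edge. This point is on the edge, 62 mm from the axis and 219 mm above the table.
- zero_line (a point): Inner end of the scale ring's zero line, 62 mm from the wheel's axis, 219 mm above the table: the index line's point falls here when lined up. The ring is an aluminium disc of 176 mm diameter under the wheel; its visible rim, 26 mm wide, has a dark line every 10 degrees, short and thin, every third longer; only the zero line is bold (5.6 mm) and crosses the whole rim. Stiff; set differently each time.
- gap_wheel (a joint): Angle of the handwheel, rad, growing counterclockwise seen from above, 0 with the index line towards the feeder's own -x (its front, the side nearest the robot). It starts between 1.5 and 2.5 and must go clockwise by 0.8 to 2.9 rad; stops at -2.8 and 2.8, outside what is needed. It drives the gate up and down under the bridge.
- hopper_pile: Banded bundle of white envelopes in the feeder's hopper, 160 x 110 x 45 mm; bystander. Origin under its centre.
- tin: Small flat steel tin, 48 mm in diameter and 20 mm high, lying on the feeder's bridge about 124 mm from the wheel's axis, on the side away from the robot; bystander. Origin under its centre.
- feed_tyre: Spare feed roller, rubber with a brass hub, 38 mm in diameter and 22 mm high, standing on the feeder's bridge about 126 mm from the wheel's axis, on the side nearest the robot; bystander. Origin under its centre.
- spare_pile: Banded bundle of envelopes on the table to the right of the feeder, 115 x 225 x 70 mm; bystander. Origin under its centre.
- water_bottle: Green bottle, 64 mm in diameter and 190 mm high, on the table to the right of the feeder; bystander. Origin under its centre.
- stone: Round smoothing stone, 72 mm across and 41 mm high, on the table to the right of the feeder; bystander. Origin under its centre.
- tape_roll: Roll of brown paper tape lying flat, 100 mm in diameter and 36 mm high, on the table to the left of the feeder; bystander. Origin under its centre.
- bowl: Plastic bowl, 124 mm in diameter and 50 mm high, on the table to the left of the feeder; bystander. Origin under its centre.

How it is judged:
By the outcome, as a careful person would: the job done as asked, in the order asked, and still so for the second after the job is handed in, with the robot touching nothing.
It also fails if it takes over 58 s, if anything falls off the work surface, if the arm or the gripper's body presses on something with over 40 N, if the wrist force passes 120 N, or if a joint passes its speed limit or range.

## Robot

A 6-joint arm with a two-finger parallel gripper is mounted at the origin on the work surface. World frame = base frame: x ahead of the robot, y to its left, z up, the work surface at z = 0. Lengths are in mm, angles in rad, forces in N, time in s.
With the tool pointing down it reaches from about 275 to 1000 mm from the base axis. Payload 8.4 kg.
Tool frame: the origin (TCP) lies at the very end of the fingers, on their centre line; the grasp point (between the pads) lies 19 mm behind it; z points along the fingers, x is the direction in which the jaws open and shut, and the axes are right-handed (so a half turn about z gives the same grasp; the last joint's range is limited). The gripper opens to 85 mm and grips with 20 to 120 N. Pads are 22 mm wide; open, the fingers measure 114 mm over their backs; the gripper's body (76 mm by 85 mm) begins 54 mm behind the grasp point. The pads swing forward as they close: fully open they stand 13 mm farther back than shut.
Start: joints at [-1.209, 0.353, 1.633, -0, 1.155, -0.002], TCP at [222.391, -584.098, 231.281] pointing down, gripper open.
Joint ranges: [-2.63, 2.63], [-0.92, 2.1], [0.06, 2.66], [-1.3, 4.44], [0, 2.69], [-3.02, 3.02]. Speed limits (rad/s): [2.22, 2.22, 2.79, 3.14, 3.14, 3.14].

## Interface

Orientations are given as [roll, pitch, yaw] about the fixed x, y, z axes, in that order (R = Rz(yaw) Ry(pitch) Rx(roll)).
In Python, from rig import r gives the robot as it stands.
- The arm moves only by the tool arm_command, never from a script. Its argument "targets" is a list of rows, each a list of 6 numbers: the shift along the tool's x, y, z in m, then the turn, a rotation vector about the tool's x, y, z in rad. A call has 1 to 20 rows; each row shifts and turns the commanded pose from where the row before left it, along the tool's axes as they then stand; what a row does not reach is not made up. A row lasts 1/12 s, in which the tool goes at most 41.7 mm and 7.16 degrees, less where a joint would pass 70% of its speed; a pose out of reach is approached as far as the arm can. A call is refused whole if a number of a shift passes 0.0417 or a number of a turn 0.125, either way. A call with a gripper value outside its range is refused whole. "fingers" is the finger opening in m, from 0 to 0.0854, set as the call begins (left out, the last holds). The fingers move at their own pace and stop on an object; "squeeze" is the grip in N (left out, the last holds). Time passes only in rows, so rows that do not move let the fingers close. It gives the time, the measured TCP pose, the force and the opening at its end, in the units of the state.
- r.sense(): the state, without advancing time (a new reading comes with each control period).
- r.grab_frame(name): name is "side" or "top" or "wrist"; returns a dict with "image" (400x640x3 uint8, blue, green, red), "fx", "fy", "cx", "cy" (pixels), "xyz" and "orientation" of the camera in the world. Camera axes: x right, y down, z forward; pixel columns grow to the right and rows downward; lengths in mm; the calibration is good to about 2 mm. A picture is of the moment at which its call begins. There is no depth.
- r.sign_off(): hands the job in, once; it reports no verdict.
The state is a dict: "clock": time; "qpos": joint angles; "qvel": joint speeds; "joint_efforts": joint torques, N m; "eef_pos": TCP position; "tcp_rot": TCP orientation; "contact_force": force on the tool from outside, world axes, zero at the start; "wrist_torque": the same for the moment, N m; "opening": opening from 0.0 (shut) to 1.0 (fully open).
Only numpy, scipy, OpenCV 4.12 (cv2) and the standard library are available. Lean on these libraries where they do the work, as an engineer would, in place of code of your own. Each camera call takes 0.05 s, during which the arm holds its last target.

## Working session

There is one attempt and no reset: what is moved stays moved. The work goes in short steps, Python scripts to look and compute and a tool call to move; the robot and the scene stay as the last step left them, time stands still between calls to the robot, and variables do not carry over. Pictures are saved under pics/ and viewed, and the job is handed in when it is done.

Besides the shell and the picture viewer there is one more tool, called after "Request:" as name(argument=value, ...), one argument or row to a line, values as JSON. arm_command: Moves the arm, as the interface text tells. Its arguments: {"type":"object","properties":{"targets":{"type":"array"},"fingers":{"type":"number"},"squeeze":{"type":"number"}},"required":["targets"]}

```bash
mkdir -p pics; ls; python3 - <<'E'
from rig import r
import cv2
print(r.sense())
for n in ["side","top","wrist"]:
    f=r.grab_frame(n); cv2.imwrite(f"pics/{n}0.png",f["image"]); print(n,{k:v for k,v in f.items() if k!="image"})
E
```

```text
pics
{'clock': 0.0, 'qpos': array([-1.20942550e+00,  3.53681506e-01,  1.63410914e+00,  2.80824723e-05,
        1.15519468e+00, -2.41748143e-03]), 'qvel': array([ 0.00028832, -0.00071335, -0.00058919, -0.00094825, -0.00044234,
       -0.00039051]), 'joint_efforts': array([ 3.44353946e-03, -6.05238891e+01, -3.42064583e+01,  1.31226034e-04,
        9.32964758e-03,  3.71153135e-06]), 'eef_pos': array([ 222.22056115, -583.6662488 ,  230.55153848]), 'tcp_rot': array([-3.14156361e+00,  1.39261126e-03, -1.20701935e+00]), 'contact_force': array([ 0.02958492,  0.19934506, -0.41774348]), 'wrist_torque': array([-0.01649337, -0.02571325, -0.05019088]), 'opening': 0.9986487283855878}
side {'fx': 412.24666364617974, 'fy': 412.24666364617974, 'cx': 322.6678866482263, 'cy': 195.56549747195916, 'xyz': array([ 135.96737073,  822.89674452, 1038.80804463]), 'orientation': array([-2.34420945,  0.02089684, -2.72293141])}
top {'fx': 509.97166556297435, 'fy': 509.97166556297435, 'cx': 324.1678441327184, 'cy': 206.02812669049143, 'xyz': array([ 416.2174736 ,  -20.97632075, 1835.58304326]), 'orientation': array([-3.07261159,  0.01372633, -1.54192713])}
wrist {'fx': 337.25574656676883, 'fy': 337.25574656676883, 'cx': 315.40023034308877, 'cy': 203.62268047751192, 'xyz': array([ 286.66156566, -558.26811113,  372.43437954]), 'orientation': array([ 2.86691412e+00,  2.13375437e-03, -1.20756857e+00])}
```

View pics/side0.png

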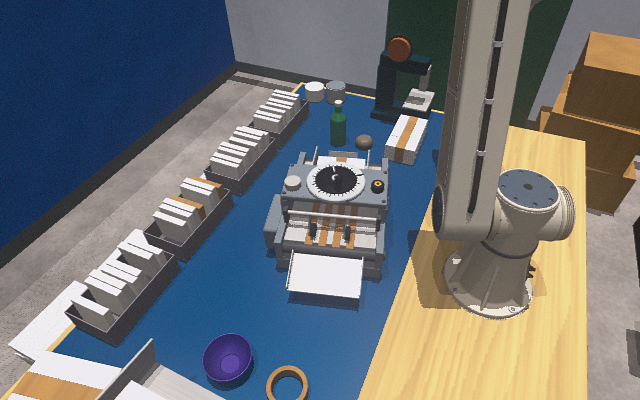

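View pics/top0.png

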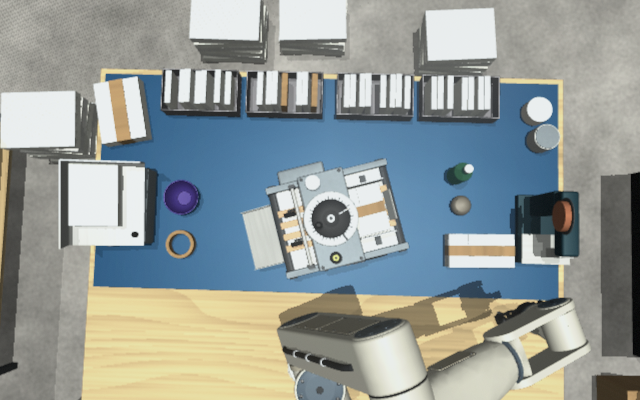

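```bash
python3 - <<'E'
import cv2
a=cv2.imread("pics/top0.png")[170:265,280:380]
cv2.imwrite("pics/topc.png",cv2.resize(a,None,fx=6,fy=6,interpolation=cv2.INTER_CUBIC))
a=cv2.imread("pics/side0.png")[150:215,275:400]
cv2.imwrite("pics/sidec.png",cv2.resize(a,None,fx=6,fy=6,interpolation=cv2.INTER_CUBIC))
E
```

```text
(no output)
```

View pics/topc.png

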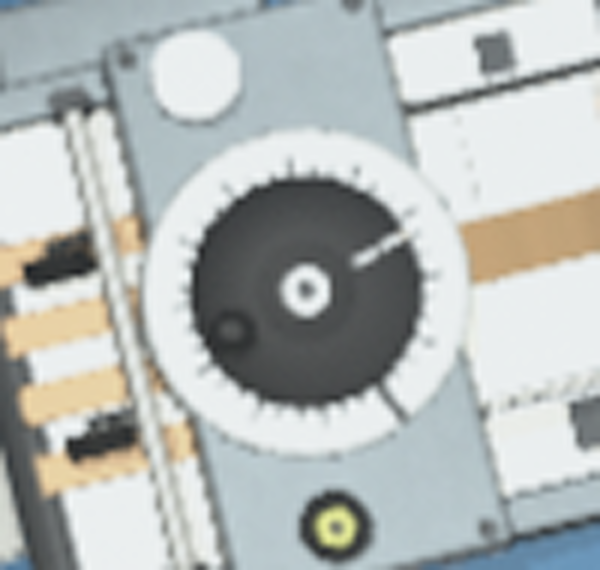

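View pics/sidec.png

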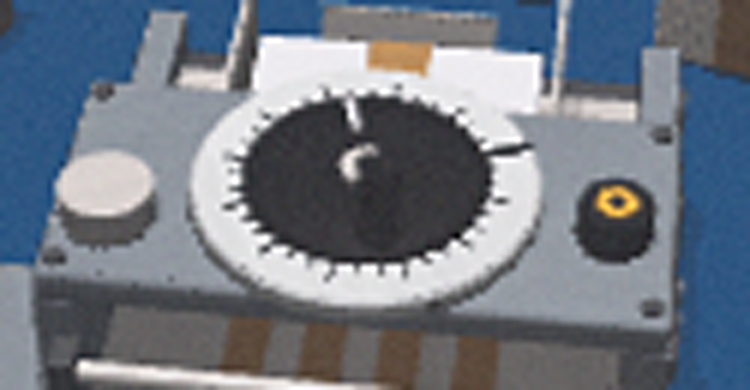

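```bash
cat > h.py <<'E'
import numpy as np, cv2
from scipy.spatial.transform import Rotation as R
def px2w(f,u,v,z):
    d=R.from_euler('xyz',f["orientation"]).as_matrix()@np.array([(u-f["cx"])/f["fx"],(v-f["cy"])/f["fy"],1])
    return f["xyz"]+d*(z-f["xyz"][2])/d[2]
def w2px(f,p):
    c=R.from_euler('xyz',f["orientation"]).as_matrix().T@(np.array(p)-f["xyz"])
    return c[0]/c[2]*f["fx"]+f["cx"],c[1]/c[2]*f["fy"]+f["cy"]
E
python3 - <<'E'
from h import *
from rig import r
f=r.grab_frame("top")
P={}
for n,u,v,z in [("hub",306,291,228),("wheelfit",306,291,222),("indo",405,234,220),("indi",356,265,222),("zin",383,387,219),("zout",406,419,219),("hand",231,328,267),("tin",196,76,225),("tyre",335,527,227),("c1",126,58,205),("c4",488,530,205)]:
    P[n]=px2w(f,280+(u+.5)/6-.5,170+(v+.5)/6-.5,z); print(n,P[n].round(1))
c=P["hub"]
for n in P: d=P[n]-c; print(n,np.hypot(*d[:2]).round(1),np.degrees(np.arctan2(d[1],d[0])).round(1))
E
```

```text
hub [489.1 -17.  228. ]
wheelfit [489.3 -17.  222. ]
indo [521.1 -68.5 220. ]
indi [503.8 -43.  222. ]
zin [440. -59. 219.]
zout [423.5 -71.6 219. ]
hand [467.2  20.8 267. ]
tin [601.5  44.4 225. ]
tyre [366.  -35.7 227. ]
c1 [612.4  83.  205. ]
c4 [ 366.1 -116.9  205. ]
hub 0.0 0.0
wheelfit 0.3 3.1
indo 60.6 -58.1
indi 29.9 -60.4
zin 64.6 -139.5
zout 85.3 -140.3
hand 43.7 120.0
tin 128.1 28.7
tyre 124.4 -171.4
c1 158.9 39.1
c4 158.4 -140.9
```

Request:
arm_command(
  targets=[
    [0,0,-0.037,0,0,0],
    [0,0,-0.037,0,0,0],
    [0,0,-0.037,0,0,0],
    [0,0,0,0,0,0],
  ],
  fingers=0,
  squeeze=20,
)

```text
clock: 0.53
eef_pos: [223.5, -586.9, 350.3]
tcp_rot: [3.142, -0.011, -1.207]
contact_force: [0.1, -0.8, 1.0]
opening: 0.449
```

Request:
arm_command(
  targets=[
    [-0.0236,-0.0205,0,0,0,0],
    [-0.0236,-0.0205,0,0,0,0],
    [-0.0236,-0.0205,0,0,0,0],
    [-0.0236,-0.0205,0,0,0,0],
    [-0.0236,-0.0205,0,0,0,0],
    [-0.0236,-0.0205,0,0,0,0],
    [-0.0236,-0.0205,0,0,0,0],
    [-0.0236,-0.0205,0,0,0,0],
    [-0.0236,-0.0205,0,0,0,0],
    [-0.0236,-0.0205,0,0,0,0],
    [-0.0236,-0.0205,0,0,0,0],
    [-0.0236,-0.0205,0,0,0,0],
    [-0.0236,-0.0205,0,0,0,0],
    [-0.0236,-0.0205,0,0,0,0],
    [-0.0236,-0.0205,0,0,0,0],
    [-0.0236,-0.0205,0,0,0,0],
    [-0.0236,-0.0205,0,0,0,0],
    [-0.0236,-0.0205,0,0,0,0],
    [-0.0236,-0.0205,0,0,0,0],
    [-0.0236,-0.0205,0,0,0,0],
  ],
)

```text
clock: 2.2
eef_pos: [437.8, 4.5, 342.2]
tcp_rot: [-3.141, -0.0, -1.207]
contact_force: [0.4, -0.1, -0.2]
opening: -0.002
```

Request:
arm_command(
  targets=[
    [0,0,0,0,0,-0.08],
    [0,0,0,0,0,-0.08],
    [0,0,0,0,0,0],
    [0,0,0,0,0,0],
  ],
)

```text
clock: 2.53
eef_pos: [437.5, 3.0, 342.1]
tcp_rot: [3.141, 0.0, -1.049]
contact_force: [0.2, -0.6, -0.0]
opening: 0.005
```

```bash
python3 - <<'E'
from h import *
from rig import r
s=r.sense();print(s["clock"],s["eef_pos"],s["tcp_rot"],s["opening"],s["contact_force"])
f=r.grab_frame("wrist");cv2.imwrite("pics/w1.png",f["image"])
E
```

```text
2.5333 [437.45541817   2.98717625 342.06893892] [ 3.14135477e+00  1.29478913e-04 -1.04910245e+00] 0.005489090028922162 [ 0.17339499 -0.59562811 -0.00063119]
```

View pics/w1.png

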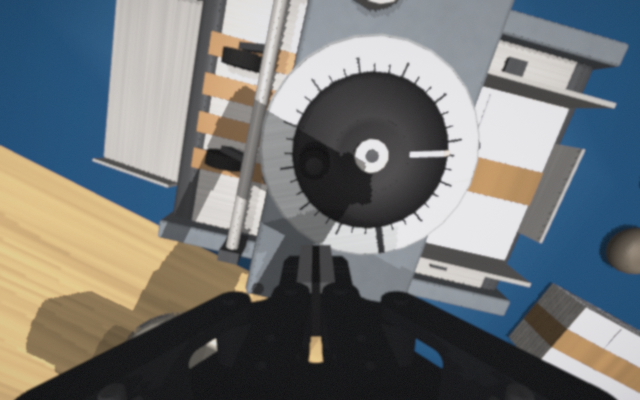

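```bash
python3 - <<'E'
from h import *
f_=cv2.imread("pics/w1.png")
cv2.imwrite("pics/w1c.png",cv2.resize(f_[60:260,260:480],None,fx=3.5,fy=3,interpolation=cv2.INTER_CUBIC)) if 0 else cv2.imwrite("pics/w1c.png",cv2.resize(f_[60:255,260:480],None,fx=3,fy=3,interpolation=cv2.INTER_CUBIC))
E
```

```text
(no output)
```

View pics/w1c.png

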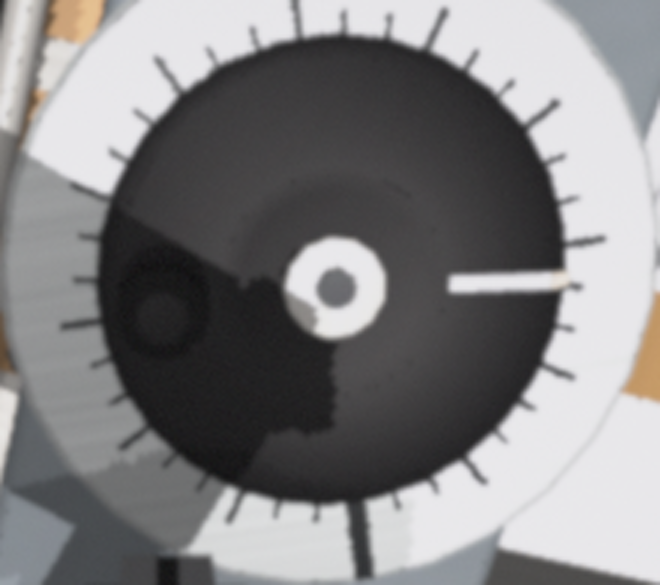

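```bash
python3 - <<'E'
from h import *
from rig import r
f=r.grab_frame("wrist")
P={}
for n,u,v,z in [("hub",335,287,228),("nut",336,288,232),("indo",560,281,220),("indi",450,284,222),("zin",356,504,219),("zout",364,575,219),("hand",162,312,267)]:
    P[n]=px2w(f,260+(u+.5)/3-.5,60+(v+.5)/3-.5,z); print(n,P[n].round(1))
c=P["hub"]
for n in P: d=P[n]-c; print(n,np.hypot(*d[:2]).round(1),np.degrees(np.arctan2(d[1],d[0])).round(1))
E
```

```text
hub [488.6 -15.4 228. ]
nut [488.7 -14.9 232. ]
indo [518.7 -67.  220. ]
indi [503.8 -42.  222. ]
zin [440.4 -54.6 219. ]
zout [423.5 -68.1 219. ]
hand [466.8  22.2 267. ]
hub 0.0 0.0
nut 0.5 84.4
indo 59.7 -59.7
indi 30.7 -60.2
zin 62.2 -140.9
zout 83.8 -141.0
hand 43.5 120.1
```

Request:
arm_command(
  targets=[
    [-0.002,0,0.018,0,0,0],
    [0,0,0.018,0,0,0],
    [0,0,0.018,0,0,0],
    [0,0,0.018,0,0,0],
    [0,0,0.015,0,0,0],
    [0,0,0.01,0,0,0],
    [0,0,0.004,0,0,0],
    [0,0,0,0,0,0],
    [0,0,0,0,0,0],
  ],
)

```text
clock: 3.38
eef_pos: [436.9, 4.5, 241.8]
tcp_rot: [-3.141, -0.0, -1.048]
contact_force: [0.2, -0.5, 0.0]
opening: 0.001
```

```bash
python3 - <<'E'
from h import *
from rig import r
s=r.sense();print(s["clock"],s["eef_pos"],s["tcp_rot"],s["opening"],s["contact_force"])
f=r.grab_frame("wrist");cv2.imwrite("pics/w2.png",f["image"])
E
```

```text
3.3833 [436.93648242   4.50502431 241.79381797] [-3.14113652e+00 -2.19620219e-04 -1.04776248e+00] 0.001082053633987402 [ 0.24699864 -0.45615147  0.0455829 ]
```

View pics/w2.png

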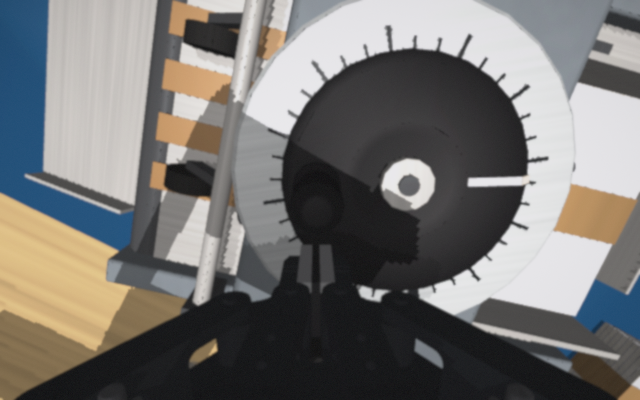

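Request:
arm_command(
  targets=[
    [0,-0.003,0,0,0,0],
    [0,-0.003,0,0,0,0],
    [0,-0.003,0,0,0,0],
    [0,-0.002,0,0,0,0],
    [0,-0.001,0,0,0,0],
    [0,-0.001,0,0,0,0],
    [0,0,0,0,0,0],
  ],
)

```text
clock: 4.02
eef_pos: [447.6, 11.2, 241.2]
tcp_rot: [3.141, 0.0, -1.047]
contact_force: [-2.3, -0.4, 2.0]
opening: 0.0
```

```bash
python3 - <<'E'
from h import *
from rig import r
f=r.grab_frame("wrist");cv2.imwrite("pics/w3.png",f["image"])
E
```

```text
(no output)
```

View pics/w3.png

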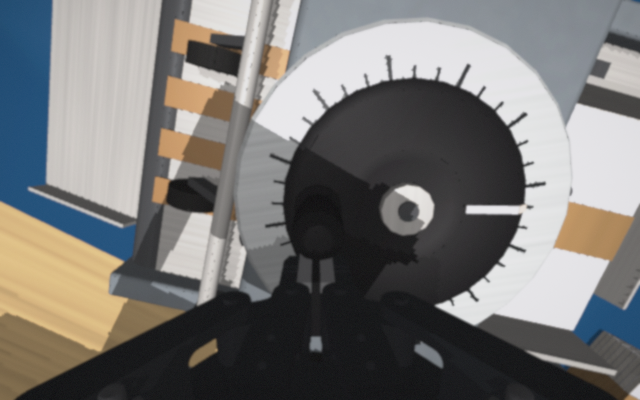

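Request:
arm_command(
  targets=[
    [-0.0011,-0.0022,0,0,0,0.05],
    [-0.0011,-0.0022,0,0,0,0.05],
    [-0.0011,-0.0022,0,0,0,0.05],
    [-0.0011,-0.0022,0,0,0,0.05],
    [-0.0011,-0.0022,0,0,0,0.05],
    [-0.0011,-0.0022,0,0,0,0.05],
    [-0.0011,-0.0022,0,0,0,0.05],
    [-0.0011,-0.0022,0,0,0,0.05],
    [-0.0011,-0.0022,0,0,0,0.05],
    [-0.0011,-0.0022,0,0,0,0.05],
  ],
)

```text
clock: 4.9
eef_pos: [465.0, 27.8, 241.1]
tcp_rot: [3.141, -0.0, -1.55]
contact_force: [-3.1, -1.6, 1.1]
opening: 0.003
```

```bash
python3 - <<'E'
from h import *
from rig import r
f=r.grab_frame("wrist");cv2.imwrite("pics/w4.png",f["image"])
s=r.sense();print(s["eef_pos"],s["contact_force"])
E
```

```text
[465.42786607  27.99135136 241.07887969] [-1.87786832 -0.79447794 -0.05621086]
```

View pics/w4.png

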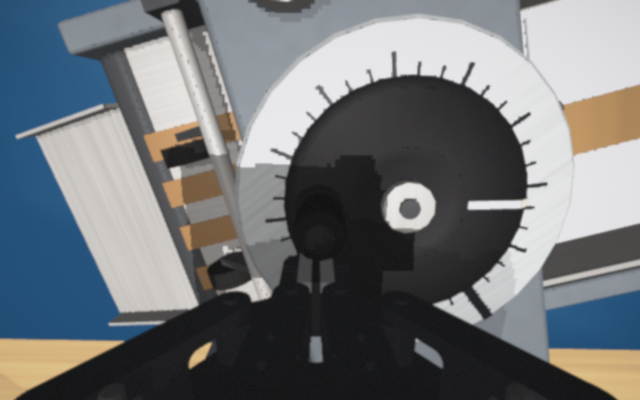

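Request:
arm_command(
  targets=[
    [-0.0011,-0.0022,0,0,0,0.05],
    [-0.0011,-0.0022,0,0,0,0.05],
    [-0.0011,-0.0022,0,0,0,0.05],
    [-0.0011,-0.0022,0,0,0,0.05],
    [-0.0011,-0.0022,0,0,0,0.05],
    [-0.0011,-0.0022,0,0,0,0.05],
    [-0.0011,-0.0022,0,0,0,0.05],
    [-0.0011,-0.0022,0,0,0,0.05],
    [-0.0011,-0.0022,0,0,0,0.05],
    [-0.0011,-0.0022,0,0,0,0.05],
    [-0.0011,-0.0022,0,0,0,0.05],
    [-0.0011,-0.0022,0,0,0,0.05],
    [-0.0011,-0.0022,0,0,0,0.05],
    [-0.0011,-0.0022,0,0,0,0.05],
    [0,0,0,0,0,0],
  ],
)

```text
clock: 6.2
eef_pos: [498.6, 33.5, 241.0]
tcp_rot: [3.141, -0.0, -2.248]
contact_force: [-1.7, 0.4, -0.7]
opening: 0.0
```

```bash
python3 - <<'E'
from h import *
from rig import r
f=r.grab_frame("wrist");cv2.imwrite("pics/w5.png",f["image"])
cv2.imwrite("pics/w5c.png",cv2.resize(f["image"][120:300,380:600],None,fx=3,fy=3,interpolation=cv2.INTER_CUBIC))
s=r.sense();print(s["eef_pos"],s["contact_force"])
E
```

```text
[498.61641666  33.51945902 241.03458947] [-2.45931084 -0.34974269 -0.30208741]
```

View pics/w5.png

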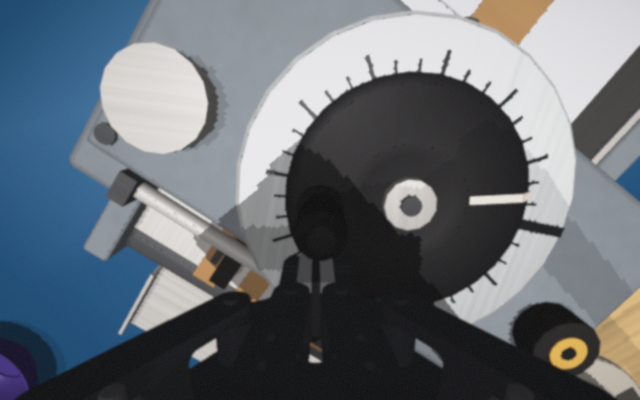

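View pics/w5c.png

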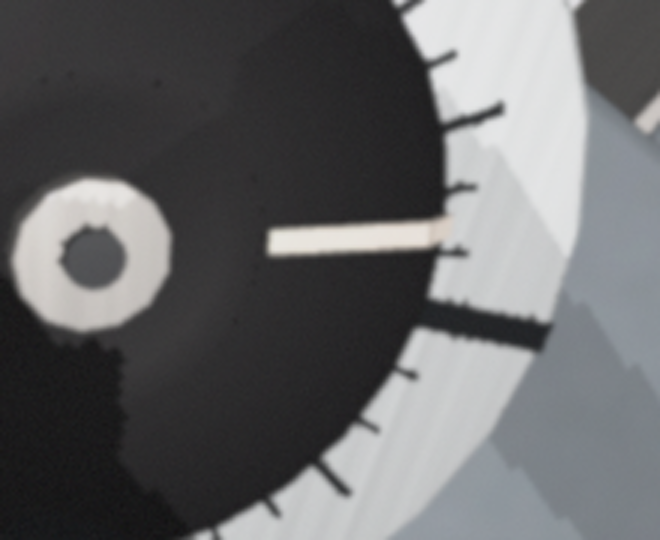

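```bash
cat >> h.py <<'E'
def meas(f,u0,v0,k,pts):
    P={n:px2w(f,u0+(u+.5)/k-.5,v0+(v+.5)/k-.5,z) for n,u,v,z in pts}
    c=P["hub"]
    for n in P:
        d=P[n]-c; print(n,P[n].round(1),np.hypot(*d[:2]).round(1),np.degrees(np.arctan2(d[1],d[0])).round(2))
    d=P["io"]-P["ii"]; print("index dir",np.degrees(np.arctan2(d[1],d[0])))
    d=P["zo"]-P["zi"]; print("zero dir",np.degrees(np.arctan2(d[1],d[0])))
E
python3 - <<'E'
from h import *
from rig import r
f=r.grab_frame("wrist")
meas(f,380,120,3,[("hub",92,255,228),("ii",269,242,222),("io",432,234,222),("zi",425,313,219),("zo",545,338,219),("t10",442,252,219),("t20",448,190,219)])
E
```

```text
hub [489.6 -16.  228. ] 0.0 0.0
ii [470.8 -40.3 222. ] 30.7 -127.72
io [455.2 -61.9 222. ] 57.3 -126.8
zi [441.8 -55.1 219. ] 61.7 -140.74
zo [424.8 -69.  219. ] 83.6 -140.72
t10 [449.6 -62.7 219. ] 61.4 -130.59
t20 [458.4 -68.7 219. ] 61.2 -120.59
index dir -125.73427369149704
zero dir -140.67051875569794
```

Request:
arm_command(
  targets=[
    [-0.0011,-0.0022,0,0,0,0.05],
    [-0.0011,-0.0022,0,0,0,0.05],
    [-0.0009,-0.0018,0,0,0,0.04],
    [-0.0007,-0.0013,0,0,0,0.03],
    [-0.0004,-0.0009,0,0,0,0.02],
    [0,0,0,0,0,0],
  ],
)

```text
clock: 6.8
eef_pos: [507.6, 30.9, 241.1]
tcp_rot: [3.141, -0.0, -2.437]
contact_force: [-1.5, 1.6, -1.9]
opening: 0.003
```

```bash
python3 - <<'E'
from h import *
from rig import r
f=r.grab_frame("wrist");cv2.imwrite("pics/w6.png",f["image"])
cv2.imwrite("pics/w6c.png",cv2.resize(f["image"][140:290,390:590],None,fx=4,fy=4,interpolation=cv2.INTER_CUBIC))
s=r.sense();print(s["eef_pos"],s["contact_force"])
E
```

```text
[507.59299158  30.92939798 241.11865561] [-1.54209     1.35154009 -1.75748353]
```

View pics/w6c.png

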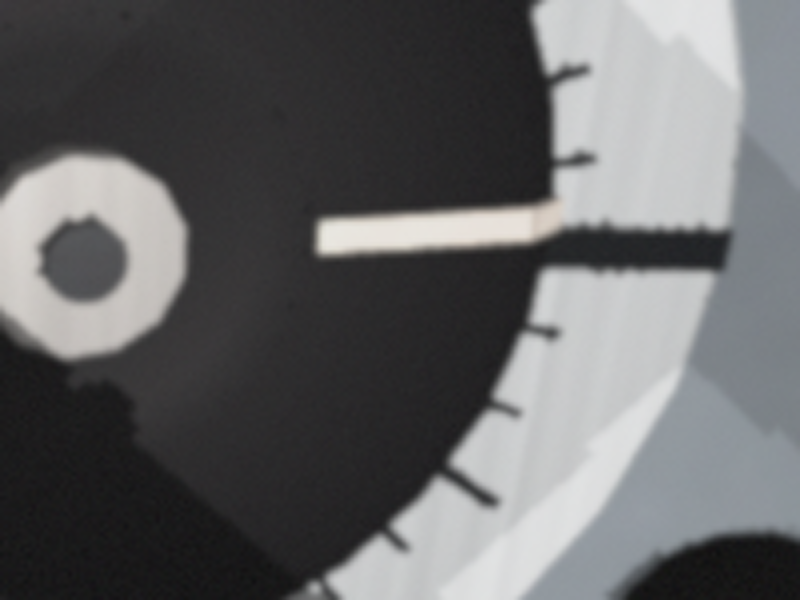

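```bash
python3 - <<'E'
from h import *
from rig import r
f=r.grab_frame("wrist")
meas(f,390,140,4,[("hub",84,258,228),("ii",318,237,222),("io",534,224,222),("ib",558,219,219),("zi",548,247,219),("zo",724,250,219),("t10",557,163,219),("tm10",527,329,219)])
E
```

```text
hub [489.2 -16.3 228. ] 0.0 0.0
ii [466.6 -36.8 222. ] 30.4 -137.71
io [447.7 -55.1 222. ] 56.8 -136.9
ib [443.9 -58.1 219. ] 61.6 -137.22
zi [442.  -54.9 219. ] 60.9 -140.62
zo [424.9 -69.1 219. ] 83.2 -140.61
t10 [449.6 -62.7 219. ] 61.0 -130.44
tm10 [435.6 -46.1 219. ] 61.3 -150.88
index dir -135.9633010689323
zero dir -140.56925752455388
```

Request:
arm_command(
  targets=[
    [-0.0004,-0.0009,0,0,0,0.02],
    [-0.0004,-0.0009,0,0,0,0.02],
    [-0.0002,-0.0004,0,0,0,0.01],
    [0,0,0,0,0,0],
    [0,0,0,0,0,0],
  ],
)

```text
clock: 7.32
eef_pos: [510.1, 29.7, 241.3]
tcp_rot: [-3.142, 0.0, -2.487]
contact_force: [-2.4, 2.7, -1.4]
opening: -0.0
```

```bash
python3 - <<'E'
from h import *
from rig import r
f=r.grab_frame("wrist");cv2.imwrite("pics/w7.png",f["image"])
cv2.imwrite("pics/w7c.png",cv2.resize(f["image"][140:290,390:590],None,fx=4,fy=4,interpolation=cv2.INTER_CUBIC))
s=r.sense();print(s["eef_pos"],s["contact_force"])
E
```

```text
[510.06328953  29.744538   241.32163335] [-0.81882934  3.52789491 -1.77292625]
```

View pics/w7c.png

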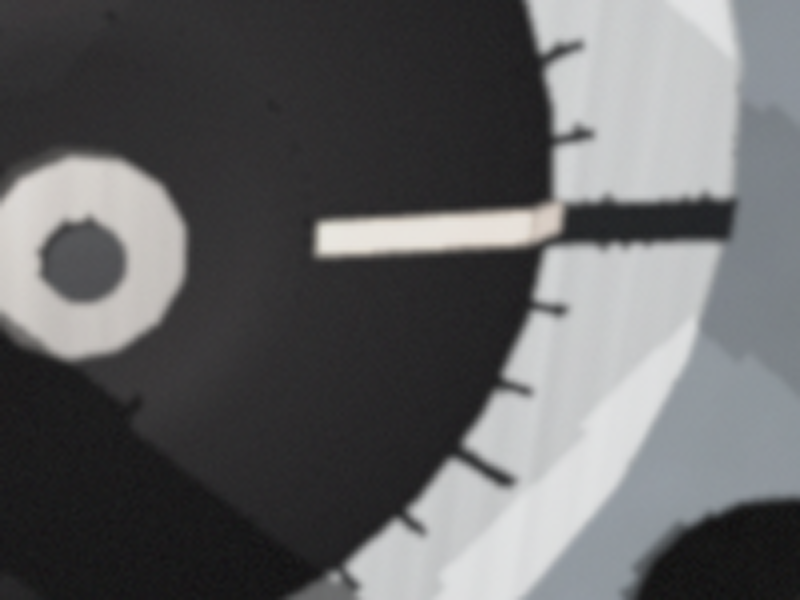

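Request:
arm_command(
  targets=[
    [-0.0001,-0.0003,0,0,0,0.006],
    [0,0,0,0,0,0],
    [0,0,0,0,0,0],
  ],
)

```text
clock: 7.62
eef_pos: [510.3, 29.6, 241.3]
tcp_rot: [-3.142, 0.0, -2.493]
contact_force: [-0.9, 3.6, -2.0]
opening: 0.0
```

```bash
python3 - <<'E'
from h import *
from rig import r
f=r.grab_frame("wrist");cv2.imwrite("pics/w8.png",f["image"])
cv2.imwrite("pics/w8c.png",cv2.resize(f["image"][170:220,480:580],None,fx=8,fy=8,interpolation=cv2.INTER_CUBIC))
s=r.sense();print(s["eef_pos"],s["contact_force"])
E
```

```text
[510.34675094  29.59245703 241.37763804] [-1.46638875  3.75857129 -2.50920136]
```

View pics/w8c.png

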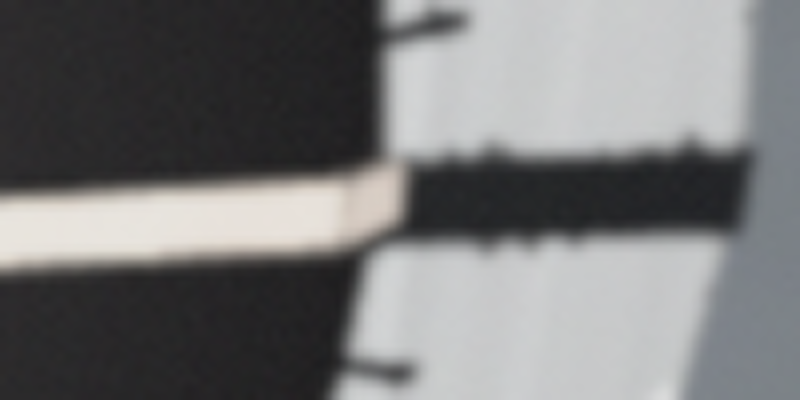

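Request:
arm_command(
  targets=[
    [0,0.001,0,0,0,0],
    [0,0.002,0,0,0,0],
    [0,0.004,0,0,0,0],
    [0,0.006,0,0,0,0],
    [0,0,0,0,0,0],
    [0,0,-0.015,0,0,0],
    [0,0,-0.025,0,0,0],
    [0,0,-0.025,0,0,0],
    [0,0,-0.025,0,0,0],
    [0,0,0,0,0,0],
    [0,0,0,0,0,0],
  ],
)

```text
clock: 8.58
eef_pos: [503.0, 40.0, 332.6]
tcp_rot: [-3.14, 0.003, -2.493]
contact_force: [0.2, -0.1, -0.6]
opening: -0.002
```

```bash
python3 - <<'E'
from h import *
from rig import r
f=r.grab_frame("wrist");cv2.imwrite("pics/w9.png",f["image"])
cv2.imwrite("pics/w9c.png",cv2.resize(f["image"][100:200,340:500],None,fx=5,fy=5,interpolation=cv2.INTER_CUBIC))
s=r.sense();print(s["eef_pos"],s["contact_force"])
E
```

```text
[502.2590594   39.89948399 331.29300623] [ 0.34333535 -0.09790557 -0.1157493 ]
```

View pics/w9.png

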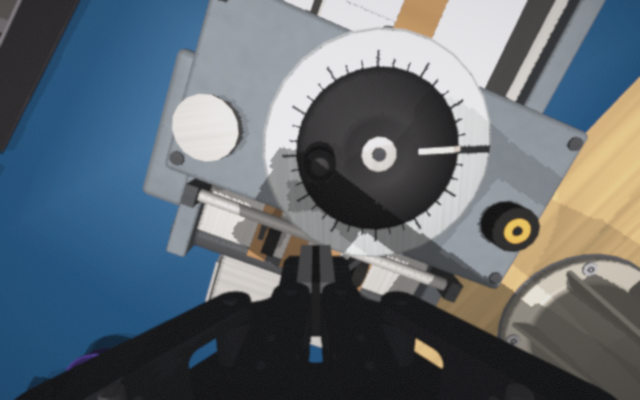

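View pics/w9c.png

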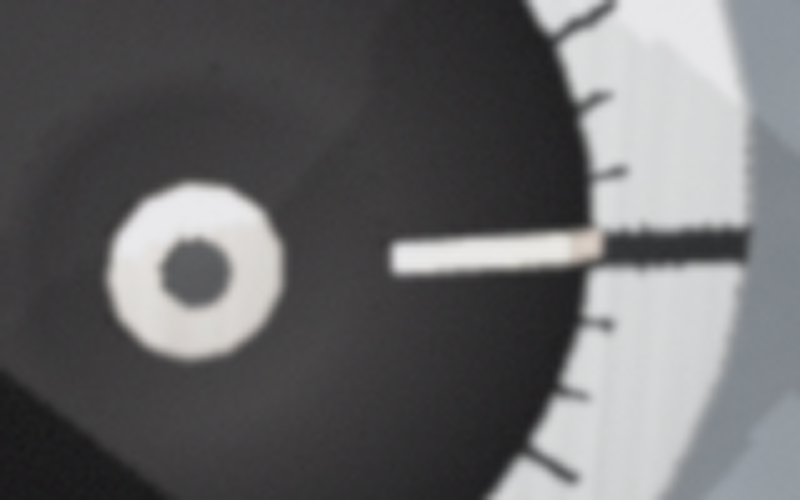

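```bash
python3 - <<'E'
from h import *
from rig import r
f=r.grab_frame("wrist")
meas(f,340,100,5,[("hub",196,271,228),("ii",392,259,222),("io",572,247,222),("ib",601,245,219),("zi",606,248,219),("zo",746,244,219),("t10",592,177,219),("tm10",582,322,219)])
f=r.grab_frame("top");cv2.imwrite("pics/t2.png",f["image"])
cv2.imwrite("pics/t2c.png",cv2.resize(f["image"][170:265,280:380],None,fx=6,fy=6,interpolation=cv2.INTER_CUBIC))
f=r.grab_frame("side");cv2.imwrite("pics/s2.png",f["image"])
E
```

```text
hub [488.2 -16.1 228. ] 0.0 0.0
ii [464.9 -35.1 222. ] 30.1 -140.95
io [444.9 -52.5 222. ] 56.6 -140.05
ib [440.4 -55.8 219. ] 62.1 -140.34
zi [439.5 -55.9 219. ] 62.9 -140.78
zo [423.3 -69.  219. ] 83.7 -140.89
t10 [448.4 -62.2 219. ] 60.9 -130.8
tm10 [434.6 -45.6 219. ] 61.2 -151.19
index dir -139.02740750564962
zero dir -141.21515128461834
```

View pics/s2.png

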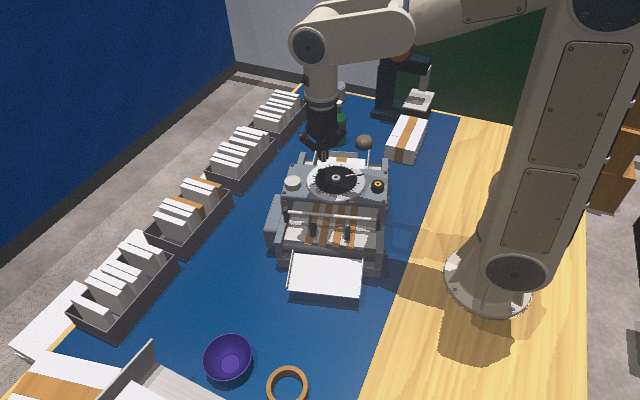

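View pics/t2.png

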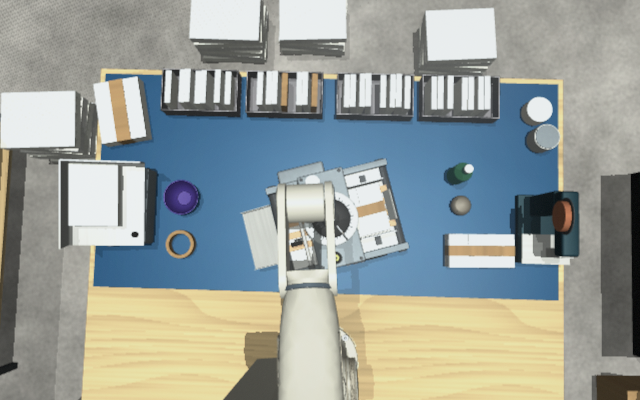

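Request:
arm_command(
  targets=[
    [0,0,-0.02,0,0,0],
    [0,0,-0.03,0,0,0],
    [0,0,-0.03,0,0,0],
    [0,0,-0.02,0,0,0],
    [0,0,0,0,0,0],
    [0,0,0,0,0,0],
    [0,0,0,0,0,0],
  ],
)

```text
clock: 9.37
eef_pos: [501.8, 39.8, 429.7]
tcp_rot: [3.14, -0.002, -2.493]
contact_force: [0.8, 0.3, -0.5]
opening: 0.003
```

```bash
python3 - <<'E'
from rig import r
s=r.sense();print(s["clock"],s["eef_pos"],s["contact_force"])
print(r.sign_off())
E
```

```text
9.3667 [501.83677853  39.82593115 429.67012478] [ 0.76357219  0.26195228 -0.4864774 ]
the job is handed in; nothing more can be done
None
```

I closed the gate to its setting. With the fingers shut, I pushed the handle about 80° clockwise until the index line met the zero line, then backed off and lifted the hand clear. The job was handed in at 9.4 s.

- **Alignment:** measured after letting go, the outer end of the index line is at -140.3° and the zero line at -140.8°. That leaves about 0.4° (roughly 0.5 mm at the wheel's edge) on the not-quite-there side.
- **Disagreeing check:** directions taken from each line's two end points disagreed more, -139.0° against -141.2°. I trusted the outer-end reading, because the two ends of each line lie close together and make that direction less reliable.
- **Scale ring:** unchanged; the zero line read -140.9° in the wrist view before the push and -140.8° after.
- **Force:** about 5 N at most in the readings taken while pushing, and close to zero after the hand came away.
- **Bystanders:** the tin, feed tyre, piles, stone, tape roll and bowl looked unmoved in the wrist, side and top pictures. This was checked by eye only. The last top view was partly blocked by the arm, and the final lift had no picture after it.

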